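# Put away the full change tins

## Robot

A 6-joint arm with a two-finger parallel gripper is mounted at the origin on the work surface. World frame = base frame: x ahead of the robot, y to its left, z up, the work surface at z = 0. Lengths are in m, angles in rad, forces in N, time in s.
With the tool pointing down it reaches from about 0.25 to 0.775 m from the base axis. Payload 4 kg.
Tool frame: the origin (TCP) lies midway between the tips of the shut fingers; the grasp point (between the pads) lies 19 mm behind it; z points along the fingers, y is the line along which they close (so a half turn about z gives the same grasp; the last joint's range is limited). The gripper opens to 94 mm and grips with 3 to 60 N. Pads are 16 mm wide; open, the fingers measure 119 mm over their backs; the gripper's body (75 mm by 177 mm) begins 78 mm behind the grasp point.
Start: joints at [-1.336, 0.087, 1.371, -0, 1.684, -0.103], TCP at [0.182, -0.519, 0.179] pointing down, gripper open.
Joint ranges: [-3.1, 3.1], [-0.76, 2.03], [0.27, 2.55], [-1.08, 4.22], [0.17, 2.65], [-2.57, 2.57]. Speed limits (rad/s): [2.79, 2.79, 3.14, 3.14, 3.14, 3.14].

## Interface

Orientations are given as [roll, pitch, yaw] about the fixed x, y, z axes, in that order (R = Rz(yaw) Ry(pitch) Rx(roll)).
In Python, from bench import get_obs, snapshot, close_job gives the robot as it stands. The module is installed in compiled form; this text tells all that it offers.
- The arm moves only by the tool drive_tool, never from a script. Its argument "commands" is a list of rows, each a list of 6 numbers: the shift along the tool's x, y, z in units of 0.04 m (1.0 is 0.04 m), then the turn, a rotation vector about the tool's x, y, z in units of 0.1 rad (1.0 is 0.1 rad). In form: [[dx, dy, dz, wx, wy, wz], ...]. A call has 1 to 20 rows; each row shifts and turns the commanded pose from where the row before left it, along the tool's axes as they then stand; what a row does not reach is not made up. A row lasts 1/8 s, in which the tool goes at most 62.5 mm and 10.7 degrees, less where a joint would pass 70% of its speed; a pose out of reach is approached as far as the arm can. A call with a number of a shift or a turn outside -1 to 1 is refused whole. A call with a gripper value outside its range is refused whole. "gripper" is the closure, from 0 (fully open) to 1 (shut), set as the call begins (left out, the last holds). The fingers move at their own pace and stop on an object; the grip force is fixed at half the most. Time passes only in rows, so rows that do not move let the fingers close. It gives the time, the measured TCP pose, the force, the opening and the grip force at its end, in the units of the state.
- get_obs(): the state, without advancing time (a new reading comes with each control period).
- snapshot(name): name is "side" or "top" or "wrist"; returns a dict with "image" (384x512x3 uint8, blue, green, red), "range_z" (384x512 float32, m along the optical axis (not along the pixel's ray), 0 where there is no reading), "fx", "fy", "cx", "cy" (pixels), "rvec" (rotation vector, rad) and "tvec" (3), from world to camera coordinates, as OpenCV has them. Camera axes: x right, y down, z forward; pixel columns grow to the right and rows downward; lengths in m; the calibration is good to about 2 mm. The wrist camera is an equidistant fisheye: a pixel r from the principal point sees the ray r / f radians off the axis. A picture is of the moment at which its call begins.
- close_job(): hands the job in; it is judged then, once.
The state is a dict: "time": time; "joint_positions": joint angles; "qvel": joint speeds; "joint_torque": joint torques, N m; "tool_pos": TCP position; "ee_rot": TCP orientation; "wrist_force": force on the tool from outside, world axes, zero at the start; "wrist_torque": the same for the moment, N m; "width": finger opening in m; "finger_force": force on a finger pad.
Only numpy, scipy, OpenCV 4.12 (cv2) and the standard library are available. Lean on these libraries where they do the work, as an engineer would, in place of code of your own. Each camera call takes 0.05 s, during which the arm holds its last target. There are 200 camera calls.

## Task

Some of the look-alike change tins on the hall table are full of coins and heavy, the others are empty: feel which is which. Slide the box's flush lid all the way open by pressing on it, put every full tin in the well and every empty tin in the brass tray, then slide the lid fully shut against its stop. Leave the key bowl, the books and the vase where they are.

Things in the scene. Friction and masses are not known exactly. Their poses are not given: they have to be found in the camera images.
- coffer: Fixed wooden slide-top box on the hall table, 166 (x) x 434 (y) x 72 mm high, brass corners. Origin: centre of its underside; its y is the long axis along which the lid slides. The half towards its -y holds a felt-lined well, the half towards +y is a solid deck. The lid runs in a recess between two 12 mm side rails and two 12 mm end walls; rails, end walls and lid top are all flush, 72 mm above the table.
- well (a point): Centre of the well's floor, 8 mm above the table, 100 mm from the box's origin towards its -y; axes as the box's. The well is 130 (x) x 190 (y) mm inside and 56 mm deep up to the lid's underside: room for three tins standing in a row along y, none on top of another.
- lid (a joint): How far the flush lid has been slid, in m: 0 = shut against its stop (well covered), 0.20 = against the other stop (well fully uncovered, lid over the deck); grows towards the box's +y. It starts shut or up to 12 mm ajar. It stays where it is left and takes 1.5 N to slide.
- lid_top (a point): Centre of the lid's top face; moves with the lid. Pale wood panel 142 (x) x 210 (y) x 8 mm with two dark inlaid lines, no handle and no edge to hook: press a fingertip down on it (5 to 20 N) and drag it along the box's y by friction. The lid does not give under the press.
- tray: Fixed open brass tray for the empties, 180 (x) x 140 (y) mm outside, walls 4 mm thick and 22 mm high; origin: centre of its underside. It stands left or right of the box.
- tray_in (a point): Centre of the tray's inner floor, 4 mm above the table (inside 172 x 132 mm); axes as the tray's.
- key_bowl: Blue bowl with keys, 124 mm across, 42 mm high, loose, on the other side of the box from the tray; origin under its centre. Not to be disturbed.
- books: Stack of three books, about 120 x 180 x 82 mm, loose, far left; origin under its centre. Not to be disturbed.
- vase: Green vase with flowers, 84 mm across, 215 mm high, loose, far right; origin under its centre. Not to be disturbed.
- tin_1_center (a point): Centre of a closed change tin, half-way up (25 mm above its underside): square blue tin 46 x 46 mm (its x, y) with a 47 mm aluminium lid with a coin slot, 50 mm high (its z), loose. It starts standing in a row beyond the box. All tins look alike; a full one weighs about 350 g (300 to 400), an empty one about 50 g (40 to 60); only weight tells which. May be absent.
- tin_2_center (a point): Centre of a closed change tin, half-way up (25 mm above its underside): square blue tin 46 x 46 mm (its x, y) with a 47 mm aluminium lid with a coin slot, 50 mm high (its z), loose. It starts standing in a row beyond the box. All tins look alike; a full one weighs about 350 g (300 to 400), an empty one about 50 g (40 to 60); only weight tells which. May be absent.
- tin_3_center (a point): Centre of a closed change tin, half-way up (25 mm above its underside): square blue tin 46 x 46 mm (its x, y) with a 47 mm aluminium lid with a coin slot, 50 mm high (its z), loose. It starts standing in a row beyond the box. All tins look alike; a full one weighs about 350 g (300 to 400), an empty one about 50 g (40 to 60); only weight tells which. May be absent.
- tin_4_center (a point): Centre of a closed change tin, half-way up (25 mm above its underside): square blue tin 46 x 46 mm (its x, y) with a 47 mm aluminium lid with a coin slot, 50 mm high (its z), loose. It starts standing in a row beyond the box. All tins look alike; a full one weighs about 350 g (300 to 400), an empty one about 50 g (40 to 60); only weight tells which. May be absent.
- tin_5_center (a point): Centre of a closed change tin, half-way up (25 mm above its underside): square blue tin 46 x 46 mm (its x, y) with a 47 mm aluminium lid with a coin slot, 50 mm high (its z), loose. It starts standing in a row beyond the box. All tins look alike; a full one weighs about 350 g (300 to 400), an empty one about 50 g (40 to 60); only weight tells which. May be absent.
There are look-alikes about, which are no part of the job. What is shaped like the part that bears tin_5_center but purple is not meant.

How it is judged:
On the way, in this order (a step that is already met when the one before it is completed fails the run):
1. the lid is slid open (at least 185 of its 200 mm) (value of joint lid above 0.185 m), for 0.2 s.
2. with the lid open, every full tin is put in the well and every empty one in the tray (a tin that bears on the box with over 2 N is full, one that bears on the tray with under 1.5 N is empty) ((((x of tin_1_center in the frame of well between -0.065 and 0.065 m and y of tin_1_center in the frame of well between -0.095 and 0.095 m and z of tin_1_center in the frame of well between 0 and 0.04 m) and contact force between tin_1 and coffer above 2 N) or ((x of tin_1_center in the frame of tray_in between -0.086 and 0.086 m and y of tin_1_center in the frame of tray_in between -0.066 and 0.066 m and z of tin_1_center in the frame of tray_in between 0 and 0.05 m) and contact force between tin_1 and tray below 1.5 N)) and (((x of tin_2_center in the frame of well between -0.065 and 0.065 m and y of tin_2_center in the frame of well between -0.095 and 0.095 m and z of tin_2_center in the frame of well between 0 and 0.04 m) and contact force between tin_2 and coffer above 2 N) or ((x of tin_2_center in the frame of tray_in between -0.086 and 0.086 m and y of tin_2_center in the frame of tray_in between -0.066 and 0.066 m and z of tin_2_center in the frame of tray_in between 0 and 0.05 m) and contact force between tin_2 and tray below 1.5 N)) and (((x of tin_3_center in the frame of well between -0.065 and 0.065 m and y of tin_3_center in the frame of well between -0.095 and 0.095 m and z of tin_3_center in the frame of well between 0 and 0.04 m) and contact force between tin_3 and coffer above 2 N) or ((x of tin_3_center in the frame of tray_in between -0.086 and 0.086 m and y of tin_3_center in the frame of tray_in between -0.066 and 0.066 m and z of tin_3_center in the frame of tray_in between 0 and 0.05 m) and contact force between tin_3 and tray below 1.5 N)) and (((x of tin_4_center in the frame of well between -0.065 and 0.065 m and y of tin_4_center in the frame of well between -0.095 and 0.095 m and z of tin_4_center in the frame of well between 0 and 0.04 m) and contact force between tin_4 and coffer above 2 N) or ((x of tin_4_center in the frame of tray_in between -0.086 and 0.086 m and y of tin_4_center in the frame of tray_in between -0.066 and 0.066 m and z of tin_4_center in the frame of tray_in between 0 and 0.05 m) and contact force between tin_4 and tray below 1.5 N)) and (((x of tin_5_center in the frame of well between -0.065 and 0.065 m and y of tin_5_center in the frame of well between -0.095 and 0.095 m and z of tin_5_center in the frame of well between 0 and 0.04 m) and contact force between tin_5 and coffer above 2 N) or ((x of tin_5_center in the frame of tray_in between -0.086 and 0.086 m and y of tin_5_center in the frame of tray_in between -0.066 and 0.066 m and z of tin_5_center in the frame of tray_in between 0 and 0.05 m) and contact force between tin_5 and tray below 1.5 N))), for 0.2 s.
3. the lid is shut (within 4 mm of its stop) (value of joint lid below 0.004 m), for 0.2 s.
At the end, for the whole second after the job is handed in: Every full tin lies in the well, every empty tin lies on the floor of the brass tray, the lid is shut to within 4 mm of its stop, and all is at rest (all of step 2 and linear speed of each of tin_1, tin_2, tin_3, tin_4, tin_5 below 0.03 m/s and value of joint lid below 0.004 m); the robot touches nothing.
It fails at once if the key bowl is pushed more than 40 mm (distance of key_bowl from where it was at the start of the episode above 0.04 m).
It fails at once if the stack of books is pushed more than 40 mm (distance of books from where it was at the start of the episode above 0.04 m).
It fails at once if the vase is pushed more than 40 mm (distance of vase from where it was at the start of the episode above 0.04 m).
It fails at once if the vase is tipped over (angle between vase's own z axis and vertical above 0.4 rad).
Of tin_1, tin_2, tin_3, tin_4, tin_5 only 3 to 5 are there at a start; the rules pass over those that are not, and their reading is None.
At some moment in a run one of tin_1, tin_2, tin_3, tin_4, tin_5 may be knocked a few centimetres aside while the robot is not near it.
Once in a run the grip may slacken for a moment while it holds something.
It also fails if it takes over 210 s, if anything falls off the work surface, if the arm or the gripper's body presses on something with over 40 N, if the wrist force passes 120 N, or if a joint passes its speed limit or range.

## Working session

There is one attempt and no reset: what is moved stays moved. The work goes in short steps, Python scripts to look and compute and a tool call to move; the robot and the scene stay as the last step left them, time stands still between calls to the robot, and variables do not carry over. Pictures are saved under pics/ and viewed, at most 14 in all, crops included, and the job is handed in when it is done.

Besides the shell and the picture viewer there is one more tool, called after "Call:" as name([rows], argument=value, ...), one row to a line, values as JSON. drive_tool: Moves the arm, as the interface text tells. Its arguments: {"type":"object","properties":{"commands":{"type":"array"},"gripper":{"type":"number"}},"required":["commands"]}

```bash
mkdir -p pics; cat > h.py <<'E'
import numpy as np, cv2, sys
from bench import get_obs, snapshot, close_job
def snap(n):
    s=snapshot(n); s['R']=cv2.Rodrigues(np.array(s['rvec'],float))[0]; s['t']=np.array(s['tvec'],float).ravel(); return s
def cloud(s):
    z=s['range_z']; v,u=np.mgrid[:384,:512]
    p=np.stack([(u-s['cx'])/s['fx']*z,(v-s['cy'])/s['fy']*z,z],-1)
    w=(p-s['t'])@s['R']; w[z==0]=np.nan; return w
def ray(s,u,v,h):
    d=s['R'].T@np.array([(u-s['cx'])/s['fx'],(v-s['cy'])/s['fy'],1]); c=-s['R'].T@s['t']
    return c+d*(h-c[2])/d[2]
def st():
    o=get_obs(); 
    for k in('time','tool_pos','ee_rot','wrist_force','width','finger_force'): print(k,np.round(o[k],4))
E
python3 - <<'E'
from h import *
st(); 
for n in('top','side'):
    s=snap(n); cv2.imwrite(f'pics/{n}0.png',s['image']); w=cloud(s); np.savez(f'{n}0.npz',img=s['image'],w=w)
    print(n,s['fx'],s['cx'],s['cy'],'cam',-s['R'].T@s['t'])
E
```

```text
time 0.0
tool_pos [ 0.1821 -0.5183  0.1778]
ee_rot [-3.1394e+00 -2.0000e-04  3.3780e-01]
wrist_force [ 0.6018 -0.9762  0.2652]
width 0.0939
finger_force 0.0
top 367.6748123695945 255.95734201178257 187.43821507919844 cam [0.38850207 0.00716343 1.08250086]
side 361.4808764138376 256.17795935107097 193.4489392502023 cam [0.46589754 0.6529863  0.78081508]
```

View pics/top0.png

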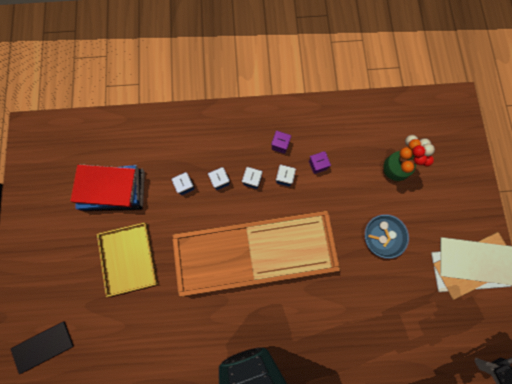

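View pics/side0.png

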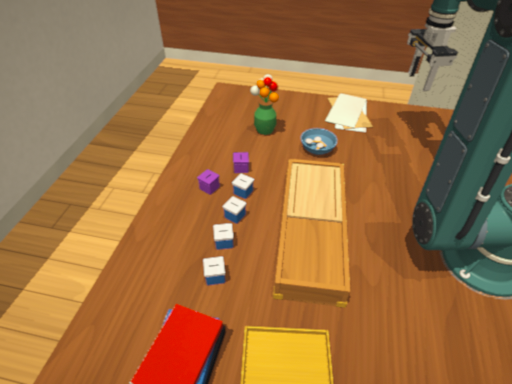

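The top view shows four tins with pale lids at (182,183), (219,178), (252,177) and (286,174). Purple look-alikes, not meant, are at (281,141) and (319,162). The box lies around (256,253) with the pale lid on the right, over the well. The tray is at (127,259), the bowl at (386,237), the vase at (400,165) and the books at (107,187).

```bash
python3 - <<'E'
from h import *
d=np.load('top0.npz'); w=d['w']; img=d['img']; hsv=cv2.cvtColor(img,cv2.COLOR_BGR2HSV)
H,S,V=cv2.split(hsv); Z=w[...,2]
def rep(name,m,amin=60):
    m=cv2.morphologyEx(m.astype(np.uint8),cv2.MORPH_OPEN,np.ones((3,3)))
    c,_=cv2.findContours(m,0,1)
    for k in c:
        if cv2.contourArea(k)<amin: continue
        mm=np.zeros_like(m); cv2.drawContours(mm,[k],-1,1,-1); mm&=m
        p=w[mm>0]; p=p[~np.isnan(p[:,2])]; r=cv2.minAreaRect((p[:,:2]*1000).astype(np.float32))
        print(name,'px',k.reshape(-1,2).mean(0).round(),'c',np.round(r[0],1),'size',np.round(r[1],1),'ang',round(r[2],1),'z',np.round(np.percentile(p[:,2],[5,50,95]),4),'meanx',p[:,:2].mean(0).round(4))
rep('tin',(S<70)&(V>140)&(Z>.04)&(Z<.06))
rep('purple',(H>135)&(H<165)&(S>90)&(Z>.04))
sub=np.zeros_like(H);sub[200:305,165:345]=1
rep('box',(sub>0)&(Z>.064)&(Z<.082),1000)
rep('lid',(sub>0)&(Z>.064)&(Z<.082)&(V>175)&(H>10)&(H<30)&(S<150),1000)
sub[:]=0;sub[215:305,88:165]=1
rep('tray',(sub>0)&(H>20)&(H<35)&(S>120),500)
rep('traywall',(sub>0)&(Z>.014)&(Z<.03),5)
rep('bowl',(H>95)&(H<115)&(S>80)&(Z>.02)&(np.arange(512)>350),200)
rep('vase',(H>50)&(H<85)&(S>80)&(Z>.05)&(np.arange(512)>350),50)
rep('books',(Z>.07)&(np.arange(512)<150)&(np.arange(384)[:,None]<220),500)
E
python3 -c "
import cv2,numpy as np
i=cv2.imread('pics/top0.png');cv2.imwrite('pics/crop1.png',cv2.resize(i[125:305,90:350],None,fx=3,fy=3,interpolation=2))"
```

```text
tin px [181. 182.] c [664.6 201.2] size [48.2 46.8] ang 20.3 z [0.047  0.0497 0.0528] meanx [0.6646 0.2004]
tin px [218. 177.] c [672.2  95.1] size [48.3 46.7] ang 19.8 z [0.0459 0.0495 0.0526] meanx [0.6713 0.0947]
tin px [251. 176.] c [667.9  -3. ] size [46.5 47.4] ang 68.7 z [0.0468 0.0495 0.0529] meanx [ 0.6673 -0.0029]
tin px [285. 174.] c [ 667.  -101.7] size [46.1 46.4] ang 71.4 z [0.0468 0.0495 0.0526] meanx [ 0.6666 -0.1018]
purple px [319. 161.] c [ 699.8 -206.8] size [46.3 48.5] ang 14.5 z [0.0456 0.0491 0.0527] meanx [ 0.6991 -0.2058]
purple px [280. 140.] c [773.4 -96.9] size [46.5 49.3] ang 67.2 z [0.0458 0.0493 0.0524] meanx [ 0.7719 -0.0969]
box px [265. 251.] c [450.6 -28.4] size [166.  368.5] ang 4.6 z [0.0684 0.0715 0.0746] meanx [ 0.4534 -0.0802]
lid px [288. 248.] c [455. -88.] size [140.5 211.7] ang 4.6 z [0.0686 0.0716 0.0746] meanx [ 0.454  -0.0869]
tray px [128. 261.] c [459.  367.1] size [176.2 134.2] ang 9.4 z [0.001  0.0042 0.0114] meanx [0.4574 0.3688]
traywall px [103. 272.] c [428.7 434.4] size [15.   4.8] ang 6.9 z [0.0145 0.0189 0.0238] meanx [0.4286 0.4337]
bowl px [394. 234.] c [ 469.6 -389.5] size [119.4  82.5] ang 8.7 z [0.0212 0.0328 0.0425] meanx [ 0.4703 -0.4007]
vase px [395. 167.] c [ 659.8 -415.8] size [75.7 39.6] ang 14.5 z [0.0531 0.0771 0.0953] meanx [ 0.6574 -0.4119]
books px [102. 185.] c [665.5 415.6] size [167.5 110.5] ang 81.2 z [0.0785 0.0819 0.0849] meanx [0.6633 0.414 ]
```

View pics/crop1.png

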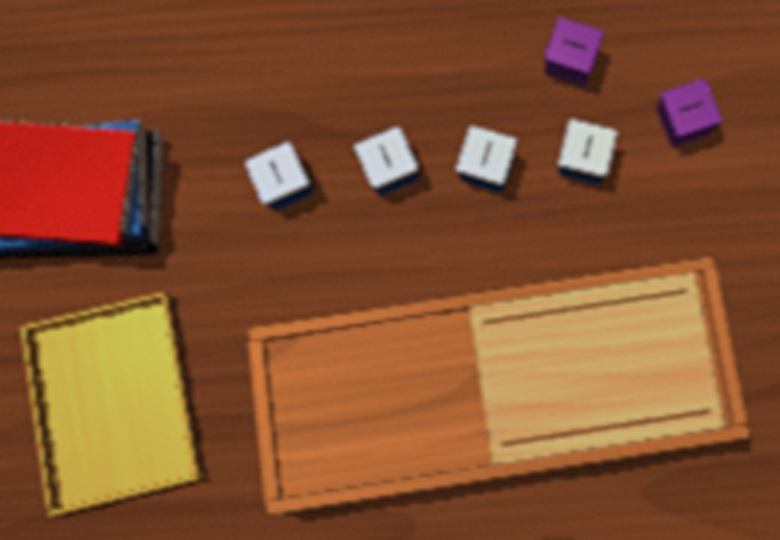

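The crop confirms the four pale-lidded tins, with white tops and blue bodies. The two purple ones are excluded. Sizes and heights match what is given: tins 47 mm at z 0.050, lid 140x211 at z 0.072. I'll move above the lid with the fingers shut.

Call:
drive_tool([
  [0.715,-0.563,0,0,0,0],
  [0.715,-0.563,0,0,0,0],
  [0.715,-0.563,0,0,0,0],
  [0.715,-0.563,0,0,0,0],
  [0.715,-0.563,0,0,0,0],
  [0.715,-0.563,0,0,0,0],
  [0.715,-0.563,0,0,0,0],
  [0.715,-0.563,0,0,0,0],
  [0.715,-0.563,0,0,0,0],
  [0.715,-0.563,0,0,0,0],
  [0.715,-0.563,0,0,0,0],
  [0.715,-0.563,0,0,0,0],
  [0.715,-0.563,0.6,0,0,0],
  [0.715,-0.563,0.6,0,0,0],
], gripper=1)

```text
time: 1.85
tool_pos: [0.4561, -0.0877, 0.1303]
ee_rot: [3.141, -0.0, 0.338]
wrist_force: [0.1, -1.1, -1.1]
width: 0.0005
finger_force: 0.0
```

Call:
drive_tool([
  [0,0,0,0,0,-0.94],
  [0,0,0,0,0,-0.94],
  [0,0,0,0,0,-0.94],
  [0,0,0,0,0,-0.94],
  [0,0,0,0,0,-0.94],
  [0,0,0,0,0,-0.94],
  [0,0,0,0,0,-0.94],
  [0,0,0,0,0,-0.94],
  [0,0,0,0,0,-0.94],
  [0,0,0,0,0,-0.94],
  [0,0,0,0,0,-0.94],
  [0,0,0,0,0,-0.94],
  [0,0,0,0,0,-0.94],
  [0,0,0,0,0,-0.94],
])

```text
time: 3.6
tool_pos: [0.4552, -0.0886, 0.1304]
ee_rot: [-3.141, -0.0, 1.657]
wrist_force: [0.1, -0.6, 0.7]
width: 0.0005
finger_force: 0.0
```

```bash
cat >> h.py <<'E'
def go(x,y,z,yaw):
    """tool-frame move from the current pose in command units: shift first (present axes), then turn"""
    o=get_obs(); from scipy.spatial.transform import Rotation as Ro
    R=Ro.from_euler('xyz',o['ee_rot']).as_matrix(); T=Ro.from_euler('xyz',[np.pi,0,yaw]).as_matrix()
    d=np.array([x,y,z])-o['tool_pos']
    print('shift now-axes',np.round(R.T@d/.04,2),'turn',np.round(Ro.from_matrix(R.T@T).as_rotvec()/.1,2),'shift after turn',np.round(T.T@d/.04,2))
E
python3 - <<'E'
from h import *
st()
d=np.load('top0.npz'); w=d['w']; Z=w[...,2]; img=d['img']
# box pose from its top edges
m=np.zeros(Z.shape,bool); m[200:305,165:345]=1
m&=(Z>.05)&(Z<.085); p=w[m][:,:2]*1000
r=cv2.minAreaRect(p.astype(np.float32)); print('box',r)
a=np.radians(4.6); R=np.array([[np.cos(a),np.sin(a)],[-np.sin(a),np.cos(a)]]); q=p@R.T
print('box-frame extents',np.percentile(q,[.3,99.7],axis=0).round(1), 'mid->world', (np.percentile(q,[.3,99.7],axis=0).mean(0)@R).round(1))
l=np.array([455,-88.])@R.T; print('lid in that frame',l.round(1))
E
```

```text
time 3.6
tool_pos [ 0.4552 -0.0886  0.1304]
ee_rot [-3.1406e+00 -3.0000e-04  1.6569e+00]
wrist_force [ 0.0655 -0.6254  0.7164]
width 0.0005
finger_force 0.0
box ((447.9158935546875, 4.5912017822265625), (166.04571533203125, 434.7530517578125), 4.548222541809082)
box-frame extents [[ 364.3 -247.1]
 [ 529.   184.3]] mid->world [447.7   4.5]
lid in that frame [ 446.5 -124.2]
```

Call:
drive_tool([
  [0,0,0.5,0,0,0],
  [0,0,0.5,0,0,0],
  [0,0,0.3,0,0,0],
  [0,0,0.1,0,0,0],
  [0,0,0,0,0,0],
])

```text
time: 4.22
tool_pos: [0.4556, -0.0888, 0.0751]
ee_rot: [3.142, 0.0, 1.654]
wrist_force: [0.4, 0.1, 0.2]
width: -0.0001
finger_force: 0.0
```

Call:
drive_tool([
  [0,0,0.05,0,0,0],
  [0,0,0,0,0,0],
])

```text
time: 4.47
tool_pos: [0.4558, -0.0889, 0.0734]
ee_rot: [3.141, 0.0, 1.654]
wrist_force: [-0.2, 0.6, -0.4]
width: 0.0006
finger_force: 0.0
```

Call:
drive_tool([
  [0,0,0.03,0,0,0],
  [0,0,0,0,0,0],
])

```text
time: 4.72
tool_pos: [0.4555, -0.0888, 0.0718]
ee_rot: [-3.142, 0.0, 1.654]
wrist_force: [0.0, -0.3, -0.4]
width: 0.0007
finger_force: 0.0
```

Call:
drive_tool([
  [0,0,0.03,0,0,0],
  [0,0,0,0,0,0],
])

```text
time: 4.97
tool_pos: [0.4555, -0.0887, 0.0704]
ee_rot: [-3.141, -0.0, 1.654]
wrist_force: [0.1, 0.3, 0.1]
width: 0.0005
finger_force: 0.0
```

Call:
drive_tool([
  [0,0,0.03,0,0,0],
  [0,0,0,0,0,0],
])

```text
time: 5.22
tool_pos: [0.4555, -0.0888, 0.0692]
ee_rot: [-3.141, -0.0, 1.654]
wrist_force: [-0.2, -0.5, 0.2]
width: 0.0005
finger_force: 0.0
```

Call:
drive_tool([
  [0,0,0.02,0,0,0],
  [0,0,0,0,0,0],
])

```text
time: 5.48
tool_pos: [0.4555, -0.0888, 0.0685]
ee_rot: [-3.141, 0.0, 1.654]
wrist_force: [0.1, -0.4, -0.8]
width: 0.0006
finger_force: 0.0
```

Call:
drive_tool([
  [0,0,0.02,0,0,0],
  [0,0,0,0,0,0],
])

```text
time: 5.72
tool_pos: [0.4555, -0.0888, 0.0677]
ee_rot: [-3.142, 0.0, 1.654]
wrist_force: [0.9, -1.0, -0.1]
width: 0.0002
finger_force: 0.0
```

Call:
drive_tool([
  [0,0,0.02,0,0,0],
  [0,0,0,0,0,0],
])

```text
time: 5.98
tool_pos: [0.4555, -0.0888, 0.0669]
ee_rot: [-3.141, 0.0, 1.654]
wrist_force: [0.4, -0.1, -0.6]
width: -0.0001
finger_force: 0.0
```

```bash
python3 - <<'E'
from h import *
s=snap('side'); i=s['image']; w=cloud(s)
cv2.imwrite('pics/side1.png',cv2.resize(i[120:320,240:500],None,fx=3,fy=3,interpolation=2)); st()
E
```

```text
time 6.025
tool_pos [ 0.4555 -0.0888  0.0669]
ee_rot [-3.1415  0.      1.6538]
wrist_force [ 0.6117 -0.5292  0.1933]
width 0.0007
finger_force 0.0
```

View pics/side1.png

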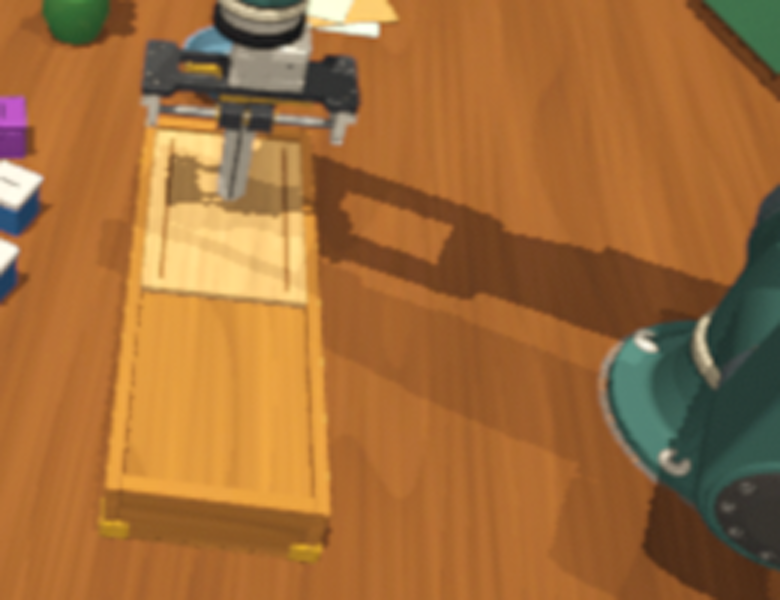

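The fingertip is at or just above the lid, at crop pixel (232,195), with the shadow nearly meeting it. I'll go on lowering in small steps.

Call:
drive_tool([
  [0,0,0.02,0,0,0],
  [0,0,0,0,0,0],
])

```text
time: 6.28
tool_pos: [0.4555, -0.0888, 0.0661]
ee_rot: [-3.141, -0.0, 1.654]
wrist_force: [0.7, -0.1, -0.5]
width: 0.0006
finger_force: 0.0
```

Call:
drive_tool([
  [0,0,0.02,0,0,0],
  [0,0,0,0,0,0],
])

```text
time: 6.52
tool_pos: [0.4555, -0.0888, 0.0653]
ee_rot: [-3.141, 0.0, 1.654]
wrist_force: [0.0, -1.2, -0.2]
width: 0.0004
finger_force: 0.0
```

Call:
drive_tool([
  [0,0,0.02,0,0,0],
  [0,0,0,0,0,0],
])

```text
time: 6.78
tool_pos: [0.4555, -0.0888, 0.0645]
ee_rot: [-3.141, 0.0, 1.654]
wrist_force: [1.3, 0.5, -0.3]
width: 0.0007
finger_force: 0.0
```

Call:
drive_tool([
  [0,0,0.02,0,0,0],
  [0,0,0,0,0,0],
])

```text
time: 7.02
tool_pos: [0.4555, -0.0888, 0.0637]
ee_rot: [-3.141, 0.0, 1.654]
wrist_force: [0.6, 0.2, 0.1]
width: 0.0004
finger_force: 0.0
```

```bash
python3 - <<'E'
from h import *
s=snap('side'); w=cloud(s); Z=w[...,2]
m=(abs(w[...,0]-.4555)<.03)&(abs(w[...,1]+.0888)<.03)
hsv=cv2.cvtColor(s['image'],cv2.COLOR_BGR2HSV)
for v in range(168,196):
    us=np.where(m[v]&(hsv[v,:,1]<90))[0]
    if len(us): print(v,us.min(),us.max(),np.median(w[v,us],0).round(4),'lidrow z',np.nanmedian(Z[v][m[v]&(hsv[v,:,1]>90)]).round(4))
t=get_obs(); p=s['R']@t['tool_pos']+s['t']; print('TCP projects',p[0]/p[2]*s['fx']+s['cx'],p[1]/p[2]*s['fy']+s['cy']); print(np.round(t['joint_torque'],2), np.round(t['joint_positions'],4))
E
```

```text
168 315 323 [ 0.4546 -0.079   0.1592] lidrow z 0.1515
169 315 323 [ 0.4541 -0.0796  0.1553] lidrow z 0.1512
170 314 323 [ 0.455  -0.079   0.1522] lidrow z nan
171 314 323 [ 0.4546 -0.0789  0.1492] lidrow z nan
172 314 323 [ 0.4541 -0.0786  0.1454] lidrow z nan
173 314 322 [ 0.4549 -0.0793  0.1411] lidrow z 0.1449
174 314 322 [ 0.4545 -0.0793  0.1388] lidrow z 0.1304
175 313 322 [ 0.4554 -0.0792  0.1352] lidrow z nan
176 313 322 [ 0.4549 -0.0785  0.1313] lidrow z nan
177 313 322 [ 0.4544 -0.0794  0.1269] lidrow z nan
178 313 322 [ 0.454  -0.0788  0.1242] lidrow z nan
179 313 322 [ 0.4535 -0.0794  0.12  ] lidrow z nan
180 313 321 [ 0.4544 -0.08    0.116 ] lidrow z nan
181 313 321 [ 0.4539 -0.0785  0.114 ] lidrow z 0.0723
182 312 321 [ 0.4548 -0.0798  0.1095] lidrow z 0.0723
183 312 321 [ 0.4544 -0.0798  0.1057] lidrow z 0.0713
184 312 321 [ 0.4539 -0.08    0.1009] lidrow z 0.0711
185 313 320 [ 0.4534 -0.0799  0.0971] lidrow z 0.0718
186 313 319 [ 0.4543 -0.0801  0.0936] lidrow z 0.0715
187 317 318 [ 0.4496 -0.0886  0.0825] lidrow z 0.0717
TCP projects 314.5661912830203 191.40537798577063
[ -0.   -26.56 -28.79   0.06   0.04  -0.  ] [-3.1470e-01 -5.2100e-02  1.7435e+00 -1.0000e-04  1.4502e+00 -3.9770e-01]
  return np.nanmean(a, axis, out=out, keepdims=keepdims)
```

Call:
drive_tool([
  [0,0,0.05,0,0,0],
  [0,0,0,0,0,0],
])

```text
time: 7.32
tool_pos: [0.4554, -0.0887, 0.0615]
ee_rot: [-3.141, -0.0, 1.654]
wrist_force: [-0.4, -0.4, -0.5]
width: 0.0005
finger_force: 0.0
```

Call:
drive_tool([
  [0,0,0.05,0,0,0],
  [0,0,0,0,0,0],
])

```text
time: 7.58
tool_pos: [0.4554, -0.0887, 0.0595]
ee_rot: [-3.141, -0.0, 1.654]
wrist_force: [0.3, -0.2, 0.1]
width: 0.0007
finger_force: 0.0
```

Call:
drive_tool([
  [0,0,0.05,0,0,0],
  [0,0,0,0,0,0],
])

```text
time: 7.82
tool_pos: [0.4554, -0.0888, 0.0576]
ee_rot: [-3.141, -0.0, 1.654]
wrist_force: [0.7, -0.1, 0.6]
width: 0.0004
finger_force: 0.0
```

Call:
drive_tool([
  [0,0,0.03,0,0,0],
  [0,0,0,0,0,0],
])

```text
time: 8.07
tool_pos: [0.4555, -0.0888, 0.0565]
ee_rot: [-3.141, 0.0, 1.654]
wrist_force: [0.4, 0.6, -0.3]
width: 0.0006
finger_force: 0.0
```

Call:
drive_tool([
  [0,0,0.03,0,0,0],
  [0,0,0,0,0,0],
])

```text
time: 8.32
tool_pos: [0.4555, -0.0888, 0.0552]
ee_rot: [-3.141, -0.0, 1.654]
wrist_force: [0.7, -0.5, 0.1]
width: 0.0006
finger_force: 0.0
```

Call:
drive_tool([
  [0,0,0.03,0,0,0],
  [0,0,0,0,0,0],
])

```text
time: 8.57
tool_pos: [0.4555, -0.0888, 0.054]
ee_rot: [-3.141, -0.0, 1.654]
wrist_force: [0.2, -0.7, -0.3]
width: 0.0005
finger_force: 0.0
```

Call:
drive_tool([
  [0,0,0.03,0,0,0],
  [0,0,0,0,0,0],
])

```text
time: 8.82
tool_pos: [0.4555, -0.0888, 0.0528]
ee_rot: [-3.141, -0.0, 1.654]
wrist_force: [0.6, 0.9, -0.5]
width: 0.0003
finger_force: 0.0
```

Call:
drive_tool([
  [0,0,0.03,0,0,0],
  [0,0,0,0,0,0],
])

```text
time: 9.07
tool_pos: [0.4555, -0.0888, 0.0516]
ee_rot: [-3.141, 0.0, 1.654]
wrist_force: [0.0, 0.6, -0.4]
width: 0.0003
finger_force: 0.0
```

```bash
python3 - <<'E'
from h import *
s=snap('side'); i=s['image']; st()
cv2.imwrite('pics/side2.png',cv2.resize(i[150:215,270:370],None,fx=6,fy=6,interpolation=0))
s=snap('wrist'); cv2.imwrite('pics/wrist2.png',s['image']); print(s['fx'],s['cx'],s['cy'],-s['R'].T@s['t'])
E
```

```text
time 9.125
tool_pos [ 0.4555 -0.0888  0.0517]
ee_rot [-3.1415e+00  1.0000e-04  1.6538e+00]
wrist_force [ 0.9045 -0.1386 -0.6707]
width 0.0004
finger_force 0.0
297.3186396354542 254.37869929661653 193.95907432866386 [ 0.4501607  -0.01590347  0.25676681]
```

View pics/side2.png

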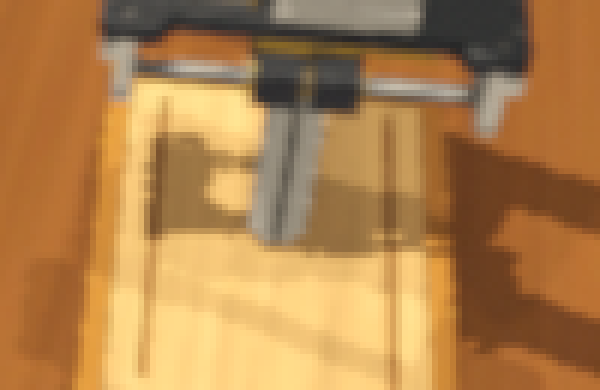

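The tip is at crop (275,243), still about 5 mm above the lid. It sits some 2 cm higher than the TCP reading says. I'll keep lowering.

Call:
drive_tool([
  [0,0,0.03,0,0,0],
  [0,0,0,0,0,0],
])

```text
time: 9.43
tool_pos: [0.4555, -0.0888, 0.0505]
ee_rot: [-3.141, 0.0, 1.654]
wrist_force: [-0.8, 0.1, -1.2]
width: 0.0003
finger_force: 0.0
```

Call:
drive_tool([
  [0,0,0.03,0,0,0],
  [0,0,0,0,0,0],
])

```text
time: 9.68
tool_pos: [0.4555, -0.0888, 0.0492]
ee_rot: [-3.141, 0.0, 1.654]
wrist_force: [0.9, 0.2, -0.5]
width: 0.0003
finger_force: 0.0
```

Call:
drive_tool([
  [0,0,0.03,0,0,0],
  [0,0,0,0,0,0],
])

```text
time: 9.93
tool_pos: [0.4555, -0.0888, 0.0481]
ee_rot: [-3.141, 0.0, 1.654]
wrist_force: [0.6, 0.4, -0.4]
width: 0.0006
finger_force: 0.0
```

Call:
drive_tool([
  [0,0,0.03,0,0,0],
  [0,0,0,0,0,0],
])

```text
time: 10.18
tool_pos: [0.4555, -0.0888, 0.0468]
ee_rot: [-3.141, 0.0, 1.654]
wrist_force: [0.1, -0.3, -0.4]
width: 0.0001
finger_force: 0.0
```

Call:
drive_tool([
  [0,0,0.02,0,0,0],
  [0,0,0,0,0,0],
])

```text
time: 10.42
tool_pos: [0.4555, -0.0888, 0.0461]
ee_rot: [-3.142, 0.0, 1.654]
wrist_force: [0.5, -0.0, 0.3]
width: 0.0002
finger_force: 0.0
```

Call:
drive_tool([
  [0,0,0.02,0,0,0],
  [0,0,0,0,0,0],
])

```text
time: 10.68
tool_pos: [0.4557, -0.0888, 0.0458]
ee_rot: [3.141, 0.0, 1.654]
wrist_force: [-0.6, 0.3, 2.5]
width: 0.0003
finger_force: 1.3
```

Call:
drive_tool([
  [0,0,0.02,0,0,0],
  [0,0,0,0,0,0],
])

```text
time: 10.92
tool_pos: [0.4557, -0.0888, 0.0457]
ee_rot: [3.141, 0.0, 1.654]
wrist_force: [-2.8, 0.9, 7.7]
width: 0.0008
finger_force: 3.3
```

Call:
drive_tool([
  [0,0,0.02,0,0,0],
  [0,0,0,0,0,0],
])

```text
time: 11.18
tool_pos: [0.4557, -0.0889, 0.0457]
ee_rot: [3.141, 0.001, 1.654]
wrist_force: [-3.6, 0.7, 10.3]
width: 0.0005
finger_force: 5.0
```

```bash
python3 - <<'E'
from h import *
s=snap('side'); w=cloud(s); Z=w[...,2]
print(s['image'][184:198,314:319].tolist() and '')
for v in range(180,198): print(v,[tuple(w[v,u].round(3)) for u in (314,317)], s['image'][v,316])
o=get_obs(); print(o['tool_pos'],o['joint_torque'].round(2) if hasattr(o['joint_torque'],'round') else o['joint_torque'])
E
```

```text
180 [(np.float64(0.462), np.float64(-0.078), np.float64(0.116)), (np.float64(0.454), np.float64(-0.081), np.float64(0.115))] [107 122 130]
181 [(np.float64(0.462), np.float64(-0.081), np.float64(0.11)), (np.float64(0.454), np.float64(-0.086), np.float64(0.107))] [105 119 127]
182 [(np.float64(0.461), np.float64(-0.078), np.float64(0.109)), (np.float64(0.453), np.float64(-0.08), np.float64(0.108))] [ 97 111 118]
183 [(np.float64(0.461), np.float64(-0.077), np.float64(0.106)), (np.float64(0.453), np.float64(-0.082), np.float64(0.103))] [ 93 106 113]
184 [(np.float64(0.461), np.float64(-0.08), np.float64(0.1)), (np.float64(0.453), np.float64(-0.08), np.float64(0.101))] [ 83  95 101]
185 [(np.float64(0.46), np.float64(-0.08), np.float64(0.096)), (np.float64(0.452), np.float64(-0.078), np.float64(0.099))] [ 84  95 102]
186 [(np.float64(0.46), np.float64(-0.078), np.float64(0.094)), (np.float64(0.452), np.float64(-0.077), np.float64(0.096))] [ 85  97 104]
187 [(np.float64(0.459), np.float64(-0.078), np.float64(0.09)), (np.float64(0.451), np.float64(-0.081), np.float64(0.089))] [ 86  98 105
[... 755 characters left out ...]
t64(0.448), np.float64(-0.079), np.float64(0.069))] [118 194 240]
194 [(np.float64(0.456), np.float64(-0.073), np.float64(0.069)), (np.float64(0.448), np.float64(-0.07), np.float64(0.073))] [117 193 239]
195 [(np.float64(0.456), np.float64(-0.067), np.float64(0.071)), (np.float64(0.448), np.float64(-0.07), np.float64(0.07))] [116 192 238]
196 [(np.float64(0.455), np.float64(-0.062), np.float64(0.072)), (np.float64(0.447), np.float64(-0.064), np.float64(0.072))] [117 194 240]
197 [(np.float64(0.455), np.float64(-0.058), np.float64(0.072)), (np.float64(0.447), np.float64(-0.059), np.float64(0.073))] [124 203 250]
[ 0.45572113 -0.08891527  0.04568846] [ -0.12 -22.57 -25.88   0.14  -1.4   -0.  ]
```

Contact comes at TCP z 0.0458, where the lid top is 0.072. So the true tip sits 26 mm above the reported TCP, and I'll allow for that from here on. The press is about 10 N, so I'll drag now.

Call:
drive_tool([
  [0.2,0,0,0,0,0],
  [0.25,0,0,0,0,0],
  [0.25,0,0,0,0,0],
  [0.25,0,0,0,0,0],
  [0.25,0,0,0,0,0],
  [0.25,0,0,0,0,0],
])

```text
time: 11.98
tool_pos: [0.4511, -0.032, 0.0457]
ee_rot: [3.141, 0.003, 1.654]
wrist_force: [-4.4, -1.6, 9.0]
width: 0.0005
finger_force: 4.6
```

Call:
drive_tool([
  [0.25,0,0,0,0,0],
  [0.25,0,0,0,0,0],
  [0.25,0,0,0,0,0],
  [0.25,0,0,0,0,0],
  [0.25,0,0,0,0,0],
  [0.25,0,0,0,0,0],
])

```text
time: 12.72
tool_pos: [0.4462, 0.0281, 0.0457]
ee_rot: [3.14, 0.002, 1.654]
wrist_force: [-3.6, -2.2, 9.1]
width: 0.0006
finger_force: 4.7
```

Call:
drive_tool([
  [0.25,0,0,0,0,0],
  [0.25,0,0,0,0,0],
  [0.25,0,0,0,0,0],
  [0.25,0,0,0,0,0],
  [0.25,0,0,0,0,0],
  [0.25,0,0,0,0,0],
])

```text
time: 13.48
tool_pos: [0.4413, 0.0882, 0.0457]
ee_rot: [3.14, 0.002, 1.654]
wrist_force: [-3.2, -1.9, 9.0]
width: 0.0005
finger_force: 4.7
```

Call:
drive_tool([
  [0.25,0,0,0,0,0],
  [0.2,0,0,0,0,0],
  [0.15,0,0,0,0,0],
  [0,0,0,0,0,0],
])

```text
time: 13.98
tool_pos: [0.4408, 0.1112, 0.0457]
ee_rot: [3.137, 0.004, 1.654]
wrist_force: [0.4, -3.1, 7.6]
width: 0.0004
finger_force: 3.6
```

Call:
drive_tool([
  [0,0,-0.3,0,0,0],
  [0,0,-0.8,0,0,0],
  [0,0,-0.8,0,0,0],
  [0,0,-0.8,0,0,0],
  [0,0,-0.8,0,0,0],
  [0,0,0,0,0,0],
], gripper=0)

```text
time: 14.72
tool_pos: [0.4405, 0.1129, 0.1867]
ee_rot: [3.135, -0.001, 1.654]
wrist_force: [-0.6, -0.0, -0.1]
width: 0.0572
finger_force: 0.0
```

```bash
cat >> h.py <<'E'
def tins(s=None):
    s=s or snap('top'); w=cloud(s); Z=w[...,2]; S,V=cv2.split(cv2.cvtColor(s['image'],cv2.COLOR_BGR2HSV))[1:]
    m=((S<70)&(V>110)&(Z>.035)&(Z<.07)).astype(np.uint8); m=cv2.morphologyEx(m,cv2.MORPH_OPEN,np.ones((3,3)))
    for k in cv2.findContours(m,0,1)[0]:
        if cv2.contourArea(k)<60: continue
        mm=np.zeros_like(m); cv2.drawContours(mm,[k],-1,1,-1); p=w[(mm&m)>0]; r=cv2.minAreaRect((p[:,:2]*1000).astype(np.float32))
        print('tin px',k.reshape(-1,2).mean(0).round(),'c',np.round(r[0],1),'size',np.round(r[1],1),'ang',round(r[2],1),'z',np.median(p[:,2]).round(4))
    return s
E
python3 - <<'E'
from h import *
s=tins(); w=cloud(s); Z=w[...,2]; H,S,V=cv2.split(cv2.cvtColor(s['image'],cv2.COLOR_BGR2HSV))
c,y=np.cos(.0794),np.sin(.0794)
d=w[...,:2]-[.448,.0045]; bx=d@[c,y]; by=d@[-y,c]
prof=[(round(a,3),round(float(np.nanmedian(Z[(abs(bx)<.055)&(abs(by-a)<.004)])),3)) for a in np.arange(-.205,.21,.02)]
print(prof); cv2.imwrite('pics/top1.png',s['image'])
go(.672,.095,.1,1.916)
E
```

```text
tin px [181. 182.] c [664.4 201.3] size [48.1 46.8] ang 21.3 z 0.0496
tin px [218. 177.] c [671.7  94.7] size [48.1 46.8] ang 19.5 z 0.0495
tin px [251. 176.] c [667.2  -2.7] size [46.7 47.9] ang 68.5 z 0.0493
tin px [285. 174.] c [ 666.5 -101.2] size [46.7 46.8] ang 71.4 z 0.0493
[(np.float64(-0.205), 0.068), (np.float64(-0.185), 0.008), (np.float64(-0.165), 0.008), (np.float64(-0.145), 0.009), (np.float64(-0.125), 0.008), (np.float64(-0.105), 0.009), (np.float64(-0.085), 0.008), (np.float64(-0.065), 0.008), (np.float64(-0.045), 0.009), (np.float64(-0.025), 0.009), (np.float64(-0.005), 0.07), (np.float64(0.015), 0.072), (np.float64(0.035), 0.071), (np.float64(0.055), 0.598), (np.float64(0.075), 0.593), (np.float64(0.095), 0.597), (np.float64(0.115), 0.597), (np.float64(0.135), 0.597), (np.float64(0.155), 0.602), (np.float64(0.175), nan), (np.float64(0.195), 0.071)]
shift now-axes [-0.93  5.76  2.12] turn [ 0.02 -0.   -2.62] shift after turn [-2.39  5.32  2.11]
  return np.nanmean(a, axis, out=out, keepdims=keepdims)
```

The well floor shows along its whole length at z 0.008, so the lid is fully open. Next is the second tin at (0.672, 0.095).

Call:
drive_tool([
  [-0.12,0.72,0.26,0,0,0],
  [-0.12,0.72,0.26,0,0,0],
  [-0.12,0.72,0.26,0,0,0],
  [-0.12,0.72,0.26,0,0,0],
  [-0.12,0.72,0.26,0,0,0],
  [-0.11,0.72,0.26,0,0,0],
  [-0.11,0.72,0.26,0,0,0],
  [-0.11,0.72,0.3,0,0,0],
  [0,0,0,0,0,-0.88],
  [0,0,0,0,0,-0.87],
  [0,0,0,0,0,-0.87],
  [0,0,0,0,0,0],
], gripper=0)

```text
time: 16.27
tool_pos: [0.6702, 0.0945, 0.0963]
ee_rot: [-3.138, -0.001, 1.915]
wrist_force: [0.5, 0.0, -0.9]
width: 0.0943
finger_force: 0.0
```

```bash
python3 - <<'E'
from h import *
st(); go(.672,.095,-.014,1.911)
s=snap('wrist'); print(s['fx'],s['cx'],s['cy'],-s['R'].T@s['t'],s['R'].round(3).tolist())
cv2.imwrite('pics/wrist3.png',s['image'])
E
```

```text
time 16.275
tool_pos [0.6702 0.0945 0.0963]
ee_rot [-3.1376e+00 -1.3000e-03  1.9148e+00]
wrist_force [ 0.4957  0.0024 -0.941 ]
width 0.0943
finger_force 0.0
shift now-axes [-0.01  0.06  2.76] turn [-0.04 -0.01  0.04] shift after turn [-0.    0.05  2.76]
297.3186396354542 254.37869929661653 193.95907432866386 [0.64688001 0.16337046 0.30143151] [[0.941, 0.338, -0.004], [0.328, -0.91, 0.252], [0.081, -0.239, -0.968]]
```

View pics/wrist3.png

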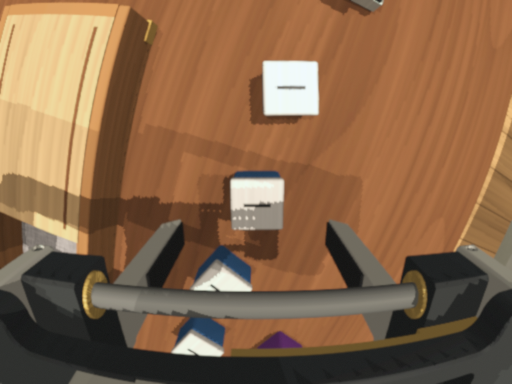

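The tin, at (257,200) in the wrist view, sits centred between the fingers at columns 180 and 332, square to them. Descending.

Call:
drive_tool([
  [0,0.05,0.5,0,0,0],
  [0,0,0.6,0,0,0],
  [0,0,0.6,0,0,0],
  [0,0,0.5,0,0,0],
  [0,0,0.3,0,0,0],
  [0,0,0.2,0,0,0],
  [0,0,0,0,0,0],
])

```text
time: 17.2
tool_pos: [0.6733, 0.0952, -0.0094]
ee_rot: [-3.141, -0.0, 1.916]
wrist_force: [0.6, -0.5, -0.3]
width: 0.0941
finger_force: 0.0
```

Call:
drive_tool([
  [0,0,0,0,0,0],
  [0,0,0,0,0,0],
  [0,0,0,0,0,0],
  [0,0,0,0,0,0],
  [0,0,0,0,0,0],
  [0,0,0,0,0,0],
], gripper=1)

```text
time: 17.95
tool_pos: [0.6727, 0.095, -0.009]
ee_rot: [-3.14, -0.0, 1.916]
wrist_force: [-2.7, -1.5, 2.8]
width: 0.0469
finger_force: 30.0
```

Call:
drive_tool([
  [0,0,-0.3,0,0,0],
  [0,0,-0.5,0,0,0],
  [0,0,-0.5,0,0,0],
  [0,0,-0.5,0,0,0],
  [0,0,-0.5,0,0,0],
  [0,0,0,0,0,0],
])

```text
time: 18.7
tool_pos: [0.6753, 0.0953, 0.0866]
ee_rot: [3.136, 0.002, 1.916]
wrist_force: [0.1, -0.9, -3.1]
width: 0.0468
finger_force: 30.0
```

Call:
drive_tool([
  [0,0,-0.4,0,0,0],
  [0,0,0,0,0,0],
])

```text
time: 18.95
tool_pos: [0.6742, 0.0953, 0.1004]
ee_rot: [3.139, 0.001, 1.916]
wrist_force: [0.5, -0.3, -3.2]
width: 0.0466
finger_force: 30.0
```

Call:
drive_tool([
  [0,0,-0.3,0,0,0],
  [0,0,0,0,0,0],
])

```text
time: 19.2
tool_pos: [0.6742, 0.0953, 0.1123]
ee_rot: [3.139, 0.001, 1.916]
wrist_force: [-0.1, -0.3, -3.8]
width: 0.0469
finger_force: 30.0
```

The load is about 3.3 N, so this tin is full. It goes in the well, at the -y slot.

```bash
python3 - <<'E'
from h import *
go(.4608,-.1570,.100,1.650)
E
```

```text
shift now-axes [-4.13 -7.15  0.3 ] turn [0.02 0.   2.66] shift after turn [-5.87 -5.82  0.31]
```

Call:
drive_tool([
  [-0.41,-0.71,0,0,0,0],
  [-0.41,-0.71,0,0,0,0],
  [-0.41,-0.71,0,0,0,0],
  [-0.41,-0.71,0,0,0,0],
  [-0.41,-0.71,0,0,0,0],
  [-0.41,-0.71,0,0,0,0],
  [-0.41,-0.72,0,0,0,0],
  [-0.42,-0.72,0,0,0,0],
  [-0.42,-0.72,0,0,0,0],
  [-0.42,-0.73,0.3,0,0,0],
  [0,0,0,0,0,0.9],
  [0,0,0,0,0,0.9],
  [0,0,0,0,0,0.86],
  [0,0,0,0,0,0],
])

```text
time: 20.95
tool_pos: [0.46, -0.157, 0.099]
ee_rot: [3.142, 0.0, 1.651]
wrist_force: [-0.8, 0.6, -3.1]
width: 0.0465
finger_force: 30.0
```

```bash
python3 - <<'E'
from h import *
st(); go(.4608,-.1570,0.0,1.650)
E
```

```text
time 20.95
tool_pos [ 0.46  -0.157  0.099]
ee_rot [3.1415e+00 1.0000e-04 1.6507e+00]
wrist_force [-0.7662  0.5876 -3.0735]
width 0.0465
finger_force 29.9997
shift now-axes [-0.    0.02  2.48] turn [0.   0.   0.01] shift after turn [-0.    0.02  2.48]
```

Call:
drive_tool([
  [0,0.02,0.5,0,0,0],
  [0,0,0.6,0,0,0],
  [0,0,0.6,0,0,0],
  [0,0,0.4,0,0,0],
  [0,0,0.2,0,0,0],
  [0,0,0.15,0,0,0],
  [0,0,0,0,0,0],
])

```text
time: 21.82
tool_pos: [0.4611, -0.157, 0.0011]
ee_rot: [3.141, 0.0, 1.65]
wrist_force: [0.8, 0.2, -3.4]
width: 0.0467
finger_force: 30.0
```

Call:
drive_tool([
  [0,0,0,0,0,0],
  [0,0,0,0,0,0],
  [0,0,0,0,0,0],
], gripper=0.3)

```text
time: 22.2
tool_pos: [0.4616, -0.1572, 0.0019]
ee_rot: [3.14, 0.001, 1.65]
wrist_force: [0.4, 0.1, -0.2]
width: 0.0662
finger_force: 0.0
```

Call:
drive_tool([
  [0,0,-0.3,0,0,0],
  [0,0,-0.6,0,0,0],
  [0,0,-0.6,0,0,0],
  [0,0,-0.6,0,0,0],
  [0,0,-0.6,0,0,0],
  [0,0,0,0,0,0],
])

```text
time: 22.95
tool_pos: [0.4627, -0.1577, 0.1121]
ee_rot: [3.136, 0.003, 1.65]
wrist_force: [1.2, -0.3, -0.3]
width: 0.0656
finger_force: 0.0
```

```bash
python3 - <<'E'
from h import *
st(); tins(); go(.668,-.003,.1,1.197)
E
```

```text
time 22.95
tool_pos [ 0.4627 -0.1577  0.1121]
ee_rot [3.1361 0.0032 1.6498]
wrist_force [ 1.1729 -0.2927 -0.2938]
width 0.0656
finger_force 0.0
tin px [181. 182.] c [664.2 201.1] size [48.  46.7] ang 20.9 z 0.0497
tin px [252. 176.] c [667.2  -2.7] size [46.4 47.8] ang 69.0 z 0.0499
tin px [285. 174.] c [ 667.1 -101.4] size [46.8 46.4] ang 71.4 z 0.0496
shift now-axes [3.44 5.45 0.27] turn [0.03 0.01 4.53] shift after turn [5.47 3.39 0.26]
```

Call:
drive_tool([
  [0.38,0.6,0,0,0,0],
  [0.38,0.6,0,0,0,0],
  [0.38,0.6,0,0,0,0],
  [0.38,0.6,0,0,0,0],
  [0.38,0.61,0,0,0,0],
  [0.38,0.61,0,0,0,0],
  [0.38,0.61,0,0,0,0],
  [0.39,0.61,0.1,0,0,0],
  [0.39,0.61,0.17,0,0,0],
  [0,0,0,0,0,0.9],
  [0,0,0,0,0,0.9],
  [0,0,0,0,0,0.9],
  [0,0,0,0,0,0.9],
  [0,0,0,0,0,0.9],
  [0,0,0,0,0,0],
], gripper=0)

```text
time: 24.88
tool_pos: [0.6665, -0.0024, 0.0964]
ee_rot: [-3.139, 0.001, 1.201]
wrist_force: [0.0, 0.4, 1.0]
width: 0.0941
finger_force: 0.0
```

```bash
python3 - <<'E'
from h import *
st(); go(.6675,-.0025,-0.009,1.2)
E
```

```text
time 24.875
tool_pos [ 0.6665 -0.0024  0.0964]
ee_rot [-3.1388e+00  9.0000e-04  1.2009e+00]
wrist_force [0.0252 0.3766 1.0435]
width 0.0941
finger_force 0.0
shift now-axes [0.01 0.03 2.63] turn [-0.03  0.01  0.01] shift after turn [0.01 0.02 2.63]
```

Call:
drive_tool([
  [0,0.02,0.5,0,0,0],
  [0,0,0.6,0,0,0],
  [0,0,0.6,0,0,0],
  [0,0,0.5,0,0,0],
  [0,0,0.3,0,0,0],
  [0,0,0.13,0,0,0],
  [0,0,0,0,0,0],
])

```text
time: 25.75
tool_pos: [0.6683, -0.0028, -0.0069]
ee_rot: [3.141, -0.0, 1.2]
wrist_force: [0.5, 0.1, 0.2]
width: 0.0939
finger_force: 0.0
```

Call:
drive_tool([
  [0,0,0,0,0,0],
  [0,0,0,0,0,0],
  [0,0,0,0,0,0],
  [0,0,0,0,0,0],
  [0,0,0,0,0,0],
  [0,0,0,0,0,0],
], gripper=1)

```text
time: 26.5
tool_pos: [0.6682, -0.0029, -0.007]
ee_rot: [3.141, 0.0, 1.2]
wrist_force: [0.4, -0.6, 0.5]
width: 0.0468
finger_force: 30.0
```

Call:
drive_tool([
  [0,0,-0.3,0,0,0],
  [0,0,-0.5,0,0,0],
  [0,0,-0.5,0,0,0],
  [0,0,-0.5,0,0,0],
  [0,0,-0.5,0,0,0],
  [0,0,0,0,0,0],
])

```text
time: 27.25
tool_pos: [0.6699, -0.003, 0.0884]
ee_rot: [3.136, -0.001, 1.2]
wrist_force: [0.3, -0.4, -1.8]
width: 0.0464
finger_force: 30.0
```

Call:
drive_tool([
  [0,0,-0.4,0,0,0],
  [0,0,0,0,0,0],
])

```text
time: 27.5
tool_pos: [0.6689, -0.0029, 0.1023]
ee_rot: [3.139, -0.001, 1.2]
wrist_force: [-0.4, -0.6, -1.0]
width: 0.0467
finger_force: 30.0
```

Call:
drive_tool([
  [0,0,-0.3,0,0,0],
  [0,0,0,0,0,0],
])

```text
time: 27.75
tool_pos: [0.6688, -0.0029, 0.1142]
ee_rot: [3.14, -0.001, 1.2]
wrist_force: [0.0, 0.0, 0.1]
width: 0.0467
finger_force: 30.0
```

```bash
python3 - <<'E'
from h import *
st(); print('well mid'); go(.4559,-.0952,.100,1.650); print('tray'); go(.459,.367,.1,1.57+.164)
d=np.load('top0.npz'); w=d['w']; H,S,V=cv2.split(cv2.cvtColor(d['img'],cv2.COLOR_BGR2HSV))
E
```

```text
time 27.75
tool_pos [ 0.6688 -0.0029  0.1142]
ee_rot [ 3.1395e+00 -5.0000e-04  1.1998e+00]
wrist_force [0.0183 0.0184 0.1252]
width 0.0467
finger_force 29.9999
well mid
shift now-axes [-4.08 -4.12  0.35] turn [ 0.02 -0.   -4.5 ] shift after turn [-1.88 -5.49  0.36]
tray
shift now-axes [ 6.72 -8.24  0.34] turn [ 0.02  0.   -5.34] shift after turn [ 9.98 -3.67  0.36]
```

The mean load is about 0.9 N and falling to 0, so this tin is empty. It goes to the tray.

Call:
drive_tool([
  [0.742,-0.706,0,0,0,0],
  [0.742,-0.706,0,0,0,0],
  [0.742,-0.706,0,0,0,0],
  [0.742,-0.706,0,0,0,0],
  [0.742,-0.706,0,0,0,0],
  [0.742,-0.706,0,0,0,0],
  [0.742,-0.706,0,0,0,0],
  [0.742,-0.706,0,0,0,0],
  [0.742,-0.706,0,0,0,0],
  [0.742,-0.706,0,0,0,0],
])

```text
time: 29.0
tool_pos: [0.5118, 0.3773, 0.1127]
ee_rot: [-3.141, 0.0, 1.2]
wrist_force: [0.2, 0.2, -0.4]
width: 0.0469
finger_force: 30.0
```

Call:
drive_tool([
  [0,0,0,0,0,0.94],
  [0,0,0,0,0,0.94],
  [0,0,0,0,0,0.94],
  [0,0,0,0,0,0.94],
  [0,0,0,0,0,0.94],
  [0,0,0,0,0,0.94],
  [0,0,0,0,0,0.94],
  [0,0,0,0,0,0.94],
  [0,0,0,0,0,0.94],
  [0,0,0,0,0,0.94],
  [0,0,0,0,0,0.94],
  [0,0,0,0,0,0],
])

```text
time: 30.5
tool_pos: [0.5124, 0.3761, 0.1126]
ee_rot: [3.141, 0.001, 0.167]
wrist_force: [0.3, 0.3, -0.6]
width: 0.0466
finger_force: 30.0
```

```bash
python3 - <<'E'
from h import *
st(); go(.5133,.376,-0.001,.164)
f=[get_obs()['wrist_force'][2]]
s=snap('side'); cv2.imwrite('pics/side3.png',s['image']); tins()
E
```

```text
time 30.5
tool_pos [0.5124 0.3761 0.1126]
ee_rot [3.1413e+00 5.0000e-04 1.6690e-01]
wrist_force [ 0.321   0.2928 -0.6111]
width 0.0466
finger_force 30.0002
shift now-axes [0.02 0.01 2.84] turn [0.   0.   0.03] shift after turn [0.02 0.01 2.84]
tin px [312. 243.] c [ 460.1 -156.5] size [46.5 45.9] ang 3.3 z 0.0576
tin px [181. 182.] c [664.2 201.1] size [48.  46.5] ang 20.8 z 0.0497
tin px [285. 174.] c [ 666.9 -101.3] size [46.8 47.7] ang 71.5 z 0.0494
```

View pics/side3.png

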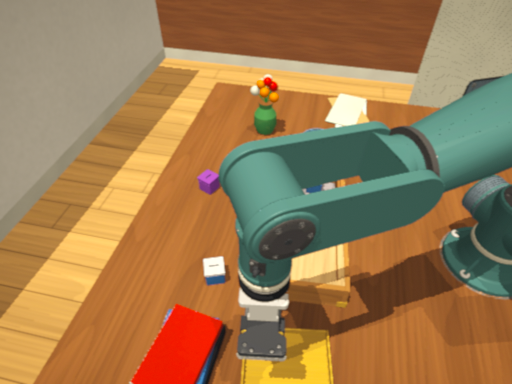

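The first tin stands in the well at (0.460, -0.157), top z 0.058. In the side view the gripper, near (262,335), is over the tray and clear of the books at (180,345). Lowering.

Call:
drive_tool([
  [0.02,0.01,0.5,0,0,0],
  [0,0,0.6,0,0,0],
  [0,0,0.6,0,0,0],
  [0,0,0.5,0,0,0],
  [0,0,0.3,0,0,0],
  [0,0,0.2,0,0,0],
  [0,0,0.12,0,0,0],
  [0,0,0,0,0,0],
])

```text
time: 31.6
tool_pos: [0.5136, 0.376, 0.0003]
ee_rot: [-3.142, -0.0, 0.166]
wrist_force: [-0.2, 0.2, 0.1]
width: 0.0469
finger_force: 30.0
```

Call:
drive_tool([
  [0,0,0,0,0,0],
  [0,0,0,0,0,0],
  [0,0,0,0,0,0],
], gripper=0.3)

```text
time: 31.98
tool_pos: [0.5136, 0.3761, 0.0006]
ee_rot: [-3.141, -0.001, 0.166]
wrist_force: [0.6, 0.3, -0.0]
width: 0.0658
finger_force: 0.0
```

Call:
drive_tool([
  [0,0,-0.3,0,0,0],
  [0,0,-0.6,0,0,0],
  [0,0,-0.6,0,0,0],
  [0,0,-0.6,0,0,0],
  [0,0,-0.6,0,0,0],
  [0,0,0,0,0,0],
])

```text
time: 32.72
tool_pos: [0.5151, 0.377, 0.112]
ee_rot: [-3.139, -0.006, 0.166]
wrist_force: [-0.1, -0.8, 1.6]
width: 0.0658
finger_force: 0.0
```

```bash
python3 - <<'E'
from h import *
st(); go(.664,.201,.1,1.571+.363)
E
```

```text
time 32.725
tool_pos [0.5151 0.377  0.112 ]
ee_rot [-3.1391 -0.0064  0.1658]
wrist_force [-0.1483 -0.8071  1.5992]
width 0.0658
finger_force 0.0
shift now-axes [2.94 4.95 0.31] turn [  0.04  -0.07 -17.68] shift after turn [-5.43  1.92  0.3 ]
```

Call:
drive_tool([
  [0.37,0.62,0,0,0,0],
  [0.37,0.62,0,0,0,0],
  [0.37,0.62,0,0,0,0],
  [0.37,0.62,0,0,0,0],
  [0.37,0.62,0,0,0,0],
  [0.37,0.62,0,0,0,0],
  [0.36,0.62,0.1,0,0,0],
  [0.36,0.61,0.2,0,0,0],
  [0,0,0,0,0,-0.99],
  [0,0,0,0,0,-0.99],
  [0,0,0,0,0,0],
], gripper=0)

```text
time: 34.1
tool_pos: [0.6618, 0.1995, 0.0948]
ee_rot: [-3.141, 0.002, 0.362]
wrist_force: [-0.0, -0.0, -0.6]
width: 0.0942
finger_force: 0.0
```

```bash
python3 - <<'E'
from h import *
st(); go(.6642,.2011,-0.008,.363)
s=snap('top'); w=cloud(s); Z=w[...,2]
m=(abs(w[...,0]-.5133)<.05)&(abs(w[...,1]-.376)<.05)&(Z>.04)&(Z<.065); p=w[m]; print('tray tin',p.mean(0),len(p)); 
print(cv2.minAreaRect((p[:,:2]*1000).astype(np.float32)))
E
```

```text
time 34.1
tool_pos [0.6618 0.1995 0.0948]
ee_rot [-3.1414e+00  1.8000e-03  3.6230e-01]
wrist_force [-0.0082 -0.0123 -0.6448]
width 0.0942
finger_force 0.0
shift now-axes [ 0.07 -0.02  2.57] turn [-0.    0.02 -0.01] shift after turn [ 0.07 -0.02  2.57]
tray tin [0.48080242 0.40025726 0.05329912] 234
((480.59423828125, 402.7718811035156), (39.482391357421875, 45.125755310058594), 7.549546718597412)
```

Call:
drive_tool([
  [0.07,-0.02,0.5,0,0,0],
  [0,0,0.6,0,0,0],
  [0,0,0.6,0,0,0],
  [0,0,0.5,0,0,0],
  [0,0,0.25,0,0,0],
  [0,0,0.1,0,0,0],
  [0,0,0,0,0,0],
])

```text
time: 35.02
tool_pos: [0.6648, 0.2019, -0.0054]
ee_rot: [3.141, -0.001, 0.364]
wrist_force: [0.7, -0.4, -0.8]
width: 0.0937
finger_force: 0.0
```

Call:
drive_tool([
  [0,0,0,0,0,0],
  [0,0,0,0,0,0],
  [0,0,0,0,0,0],
  [0,0,0,0,0,0],
  [0,0,0,0,0,0],
  [0,0,0,0,0,0],
], gripper=1)

```text
time: 35.78
tool_pos: [0.6651, 0.2006, -0.0054]
ee_rot: [3.139, -0.001, 0.363]
wrist_force: [1.6, -3.0, 1.4]
width: 0.0466
finger_force: 30.0
```

Call:
drive_tool([
  [0,0,-0.3,0,0,0],
  [0,0,-0.5,0,0,0],
  [0,0,-0.5,0,0,0],
  [0,0,-0.5,0,0,0],
  [0,0,-0.5,0,0,0],
  [0,0,0,0,0,0],
])

```text
time: 36.52
tool_pos: [0.6662, 0.2022, 0.0899]
ee_rot: [3.141, -0.006, 0.364]
wrist_force: [0.5, 0.0, -4.9]
width: 0.0469
finger_force: 30.0
```

Call:
drive_tool([
  [0,0,-0.4,0,0,0],
  [0,0,0,0,0,0],
])

```text
time: 36.78
tool_pos: [0.6652, 0.2019, 0.1036]
ee_rot: [3.141, -0.002, 0.364]
wrist_force: [-0.8, 0.0, -3.4]
width: 0.0466
finger_force: 30.0
```

Call:
drive_tool([
  [0,0,-0.3,0,0,0],
  [0,0,0,0,0,0],
])

```text
time: 37.02
tool_pos: [0.6651, 0.2019, 0.1155]
ee_rot: [3.141, -0.002, 0.364]
wrist_force: [-0.6, -1.0, -2.6]
width: 0.0465
finger_force: 30.0
```

```bash
python3 - <<'E'
from h import *
st(); print('well mid'); go(.4559,-.0952,.100,1.650)
s=tins(); cv2.imwrite('pics/top3.png',cv2.resize(s['image'][120:310,80:350],None,fx=2.8,fy=2.8,interpolation=2))
E
```

```text
time 37.025
tool_pos [0.6651 0.2019 0.1155]
ee_rot [ 3.1412e+00 -2.3000e-03  3.6380e-01]
wrist_force [-0.6074 -0.9662 -2.621 ]
width 0.0465
finger_force 29.9916
well mid
shift now-axes [-7.53  5.08  0.37] turn [  0.02  -0.02 -12.86] shift after turn [-6.99 -5.8   0.39]
tin px [110. 253.] c [475.2 402.8] size [47.7 47.2] ang 11.6 z 0.0537
tin px [312. 243.] c [ 460.  -156.1] size [46.2 46.9] ang 2.1 z 0.0574
tin px [285. 175.] c [ 666.8 -101.2] size [46.6 48. ] ang 71.5 z 0.0493
```

View pics/top3.png

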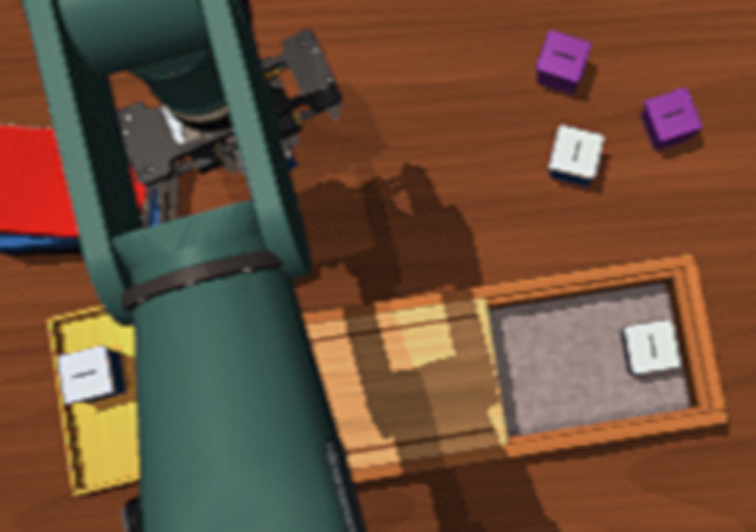

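The lifts read about 3.6 N, so this tin is full. The tray tin, crop (85,375), has been nudged to (0.475, 0.403) but still stands inside the tray, which is fine. Taking this one to the middle of the well.

Call:
drive_tool([
  [-0.753,0.508,0,0,0,0],
  [-0.753,0.508,0,0,0,0],
  [-0.753,0.508,0,0,0,0],
  [-0.753,0.508,0,0,0,0],
  [-0.753,0.508,0,0,0,0],
  [-0.753,0.508,0,0,0,0],
  [-0.753,0.508,0,0,0,0],
  [-0.753,0.508,0,0,0,0],
  [-0.753,0.508,0,0,0,0],
  [-0.753,0.508,0,0,0,0],
])

```text
time: 38.33
tool_pos: [0.4542, -0.0961, 0.1141]
ee_rot: [3.141, -0.0, 0.364]
wrist_force: [-0.1, -0.8, -3.3]
width: 0.0466
finger_force: 30.0
```

Call:
drive_tool([
  [0,0,0,0,0,-0.92],
  [0,0,0,0,0,-0.92],
  [0,0,0,0,0,-0.92],
  [0,0,0,0,0,-0.92],
  [0,0,0,0,0,-0.92],
  [0,0,0,0,0,-0.92],
  [0,0,0,0,0,-0.92],
  [0,0,0,0,0,-0.92],
  [0,0,0,0,0,-0.92],
  [0,0,0,0,0,-0.92],
  [0,0,0,0,0,-0.92],
  [0,0,0,0,0,-0.92],
  [0,0,0,0,0,-0.92],
  [0,0,0,0,0,-0.92],
  [0,0,0,0,0,0],
])

```text
time: 40.2
tool_pos: [0.455, -0.0952, 0.1141]
ee_rot: [-3.141, 0.0, 1.651]
wrist_force: [-0.7, 0.5, -2.4]
width: 0.0464
finger_force: 30.0
```

```bash
python3 - <<'E'
from h import *
st(); go(.4559,-.0952,0.004,1.650)
E
```

```text
time 40.2
tool_pos [ 0.455  -0.0952  0.1141]
ee_rot [-3.1415  0.      1.6508]
wrist_force [-0.7206  0.5165 -2.4399]
width 0.0464
finger_force 29.9911
shift now-axes [-0.    0.02  2.75] turn [-0.    0.    0.01] shift after turn [-0.    0.02  2.75]
```

Call:
drive_tool([
  [0,0.02,0.5,0,0,0],
  [0,0,0.6,0,0,0],
  [0,0,0.6,0,0,0],
  [0,0,0.5,0,0,0],
  [0,0,0.3,0,0,0],
  [0,0,0.25,0,0,0],
  [0,0,0,0,0,0],
])

```text
time: 41.08
tool_pos: [0.4556, -0.0951, 0.0037]
ee_rot: [-3.141, -0.0, 1.651]
wrist_force: [-0.5, -0.3, -2.9]
width: 0.0466
finger_force: 30.0
```

Call:
drive_tool([
  [0,0,0,0,0,0],
  [0,0,0,0,0,0],
  [0,0,0,0,0,0],
], gripper=0.3)

```text
time: 41.45
tool_pos: [0.4569, -0.0956, 0.0053]
ee_rot: [3.139, 0.001, 1.652]
wrist_force: [-1.0, -0.2, -0.2]
width: 0.0653
finger_force: 0.0
```

Call:
drive_tool([
  [0,0,-0.3,0,0,0],
  [0,0,-0.6,0,0,0],
  [0,0,-0.6,0,0,0],
  [0,0,-0.6,0,0,0],
  [0,0,-0.6,0,0,0],
  [0,0,0,0,0,0],
])

```text
time: 42.2
tool_pos: [0.4579, -0.0959, 0.1153]
ee_rot: [3.136, 0.003, 1.652]
wrist_force: [-0.1, 0.6, 0.1]
width: 0.0659
finger_force: 0.0
```

```bash
python3 - <<'E'
from h import *
st(); go(.667,-.1013,.1,1.246); tins()
E
```

```text
time 42.2
tool_pos [ 0.4579 -0.0959  0.1153]
ee_rot [3.1358e+00 2.6000e-03 1.6518e+00]
wrist_force [-0.108   0.5643  0.0879]
width 0.0659
finger_force 0.0
shift now-axes [-0.56  5.2   0.41] turn [0.06 0.01 4.06] shift after turn [1.54 5.   0.38]
tin px [110. 254.] c [475.3 402.7] size [46.8 47.4] ang 9.5 z 0.0541
tin px [285. 174.] c [ 666.8 -101.3] size [46.8 46.8] ang 71.3 z 0.0493
```

Call:
drive_tool([
  [-0.07,0.65,0,0,0,0],
  [-0.07,0.65,0,0,0,0],
  [-0.07,0.65,0,0,0,0],
  [-0.07,0.65,0,0,0,0],
  [-0.07,0.65,0,0,0,0],
  [-0.07,0.65,0.1,0,0,0],
  [-0.07,0.65,0.1,0,0,0],
  [-0.07,0.65,0.2,0,0,0],
  [0,0,0,0,0,0.81],
  [0,0,0,0,0,0.81],
  [0,0,0,0,0,0.81],
  [0,0,0,0,0,0.81],
  [0,0,0,0,0,0.81],
  [0,0,0,0,0,0],
], gripper=0)

```text
time: 44.0
tool_pos: [0.6643, -0.1005, 0.0944]
ee_rot: [-3.139, 0.0, 1.248]
wrist_force: [0.2, -0.5, 0.4]
width: 0.094
finger_force: 0.0
```

```bash
python3 - <<'E'
from h import *
st(); go(.667,-.1013,-.007,1.246); tins()
E
```

```text
time 44.0
tool_pos [ 0.6643 -0.1005  0.0944]
ee_rot [-3.1387e+00  3.0000e-04  1.2478e+00]
wrist_force [ 0.2228 -0.4919  0.384 ]
width 0.094
finger_force 0.0
shift now-axes [0.   0.08 2.53] turn [-0.03  0.    0.02] shift after turn [0.   0.07 2.53]
tin px [109. 253.] c [475.3 402.6] size [47.1 47.2] ang 9.7 z 0.054
```

Call:
drive_tool([
  [0,0.05,0.5,0,0,0],
  [0,0,0.6,0,0,0],
  [0,0,0.6,0,0,0],
  [0,0,0.5,0,0,0],
  [0,0,0.25,0,0,0],
  [0,0,0.08,0,0,0],
  [0,0,0,0,0,0],
])

```text
time: 44.92
tool_pos: [0.6675, -0.1015, -0.0044]
ee_rot: [3.14, -0.0, 1.247]
wrist_force: [0.0, -0.3, -0.6]
width: 0.0942
finger_force: 0.0
```

Call:
drive_tool([
  [0,0,0,0,0,0],
  [0,0,0,0,0,0],
  [0,0,0,0,0,0],
  [0,0,0,0,0,0],
  [0,0,0,0,0,0],
  [0,0,0,0,0,0],
], gripper=1)

```text
time: 45.68
tool_pos: [0.6679, -0.1016, -0.0046]
ee_rot: [3.139, -0.0, 1.247]
wrist_force: [1.9, -1.6, 0.4]
width: 0.0469
finger_force: 30.0
```

Call:
drive_tool([
  [0,0,-0.3,0,0,0],
  [0,0,-0.5,0,0,0],
  [0,0,-0.5,0,0,0],
  [0,0,-0.5,0,0,0],
  [0,0,-0.5,0,0,0],
  [0,0,0,0,0,0],
])

```text
time: 46.42
tool_pos: [0.6688, -0.1018, 0.0906]
ee_rot: [3.136, -0.0, 1.247]
wrist_force: [0.3, -0.5, -3.3]
width: 0.0469
finger_force: 30.0
```

Call:
drive_tool([
  [0,0,-0.4,0,0,0],
  [0,0,0,0,0,0],
])

```text
time: 46.68
tool_pos: [0.6678, -0.1015, 0.1044]
ee_rot: [3.139, -0.0, 1.247]
wrist_force: [0.2, -0.3, -3.5]
width: 0.0465
finger_force: 30.0
```

Call:
drive_tool([
  [0,0,-0.3,0,0,0],
  [0,0,0,0,0,0],
])

```text
time: 46.92
tool_pos: [0.6678, -0.1015, 0.1163]
ee_rot: [3.139, -0.0, 1.247]
wrist_force: [-0.9, -0.3, -1.8]
width: 0.0467
finger_force: 30.0
```

```bash
python3 - <<'E'
from h import *
st(); print('well o=.062'); go(.4510,-.0334,.115,1.650); print('tray -x'); go(.459-.045*.987,.367-.045*.163,.115,.164)
E
```

```text
time 46.925
tool_pos [ 0.6678 -0.1015  0.1163]
ee_rot [ 3.1393e+00 -1.0000e-04  1.2468e+00]
wrist_force [-0.9231 -0.2533 -1.8408]
width 0.0467
finger_force 29.9992
well o=.062
shift now-axes [-0.11 -5.68  0.02] turn [ 0.02  0.   -4.03] shift after turn [ 2.13 -5.27  0.03]
tray -x
shift now-axes [ 8.92 -9.67  0.01] turn [ 2.000e-02 -1.000e-02  1.083e+01] shift after turn [ -4.36 -12.41   0.03]
```

The mean load is about 2.9 N, so this tin is full too. It goes in the +y slot of the well, and I'll check the load again on the way.

Call:
drive_tool([
  [-0.01,-0.63,0,0,0,0],
  [-0.01,-0.63,0,0,0,0],
  [-0.01,-0.63,0,0,0,0],
  [-0.01,-0.63,0,0,0,0],
  [-0.01,-0.63,0,0,0,0],
  [-0.01,-0.63,0,0,0,0],
  [-0.01,-0.63,0,0,0,0],
  [-0.02,-0.63,0,0,0,0],
  [-0.02,-0.64,0,0,0,0],
  [0,0,0,0,0,-0.81],
  [0,0,0,0,0,-0.81],
  [0,0,0,0,0,-0.81],
  [0,0,0,0,0,-0.8],
  [0,0,0,0,0,-0.8],
  [0,0,0,0,0,0],
])

```text
time: 48.8
tool_pos: [0.4501, -0.0332, 0.115]
ee_rot: [3.141, 0.0, 1.649]
wrist_force: [-0.1, -0.2, -2.4]
width: 0.0467
finger_force: 30.0
```

Call:
drive_tool([
  [0,0,0,0,0,0],
])

```text
time: 48.92
tool_pos: [0.4502, -0.0332, 0.115]
ee_rot: [3.141, 0.0, 1.649]
wrist_force: [-0.6, -0.4, -3.0]
width: 0.0467
finger_force: 30.0
```

```bash
python3 - <<'E'
from h import *
st(); go(.4510,-.0334,.0045,1.650); s=tins()
cv2.imwrite('pics/top4.png',cv2.resize(s['image'][120:310,80:350],None,fx=2.8,fy=2.8,interpolation=2))
E
```

```text
time 48.925
tool_pos [ 0.4502 -0.0332  0.115 ]
ee_rot [3.1415e+00 1.0000e-04 1.6487e+00]
wrist_force [-0.6363 -0.443  -3.0181]
width 0.0467
finger_force 29.9993
shift now-axes [-0.01  0.02  2.76] turn [ 0.    0.   -0.01] shift after turn [-0.01  0.02  2.76]
tin px [110. 253.] c [475.6 402.7] size [47.4 47.1] ang 10.9 z 0.0542
```

View pics/top4.png

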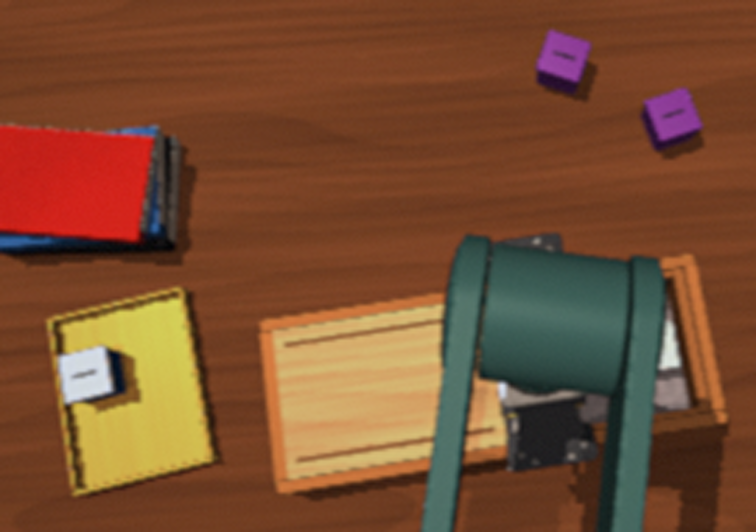

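Full is confirmed. The tray tin is at crop (85,375), inside the tray and standing on its floor. Lowering.

Call:
drive_tool([
  [0,0.02,0.5,0,0,0],
  [0,0,0.6,0,0,0],
  [0,0,0.6,0,0,0],
  [0,0,0.5,0,0,0],
  [0,0,0.3,0,0,0],
  [0,0,0.25,0,0,0],
  [0,0,0,0,0,0],
])

```text
time: 49.85
tool_pos: [0.4507, -0.0331, 0.0045]
ee_rot: [-3.141, -0.0, 1.65]
wrist_force: [-0.5, -0.3, -3.1]
width: 0.0467
finger_force: 30.0
```

Call:
drive_tool([
  [0,0,0,0,0,0],
  [0,0,0,0,0,0],
  [0,0,0,0,0,0],
], gripper=0.3)

```text
time: 50.22
tool_pos: [0.4519, -0.0333, 0.006]
ee_rot: [3.14, 0.001, 1.65]
wrist_force: [-0.1, 0.1, 0.5]
width: 0.0656
finger_force: 0.0
```

Call:
drive_tool([
  [0,0,-0.3,0,0,0],
  [0,0,-0.6,0,0,0],
  [0,0,-0.6,0,0,0],
  [0,0,-0.6,0,0,0],
  [0,0,-0.6,0,0,0],
  [0,0,0,0,0,0],
])

```text
time: 50.98
tool_pos: [0.453, -0.0335, 0.116]
ee_rot: [3.136, 0.002, 1.65]
wrist_force: [-0.0, -0.1, -0.8]
width: 0.0657
finger_force: 0.0
```

Call:
drive_tool([
  [0.7,0,0,0,0,0],
  [0.7,0,0,0,0,0],
  [0.7,0,0,0,0,0],
  [0.7,0,0,0,0,0],
  [0,0,0,0,0,0],
  [0,0,0,0,0,0],
], gripper=1)

```text
time: 51.72
tool_pos: [0.4419, 0.078, 0.1123]
ee_rot: [-3.141, 0.001, 1.65]
wrist_force: [-0.4, -0.7, -0.3]
width: 0.009
finger_force: 0.0
```

```bash
python3 - <<'E'
from h import *
st(); s=tins(); go(.440,.112,.05,1.650)
E
```

```text
time 51.725
tool_pos [0.4419 0.078  0.1123]
ee_rot [-3.1405e+00  7.0000e-04  1.6499e+00]
wrist_force [-0.3908 -0.6996 -0.3238]
width 0.009
finger_force 0.0
tin px [110. 253.] c [475.2 402.4] size [47.1 48.3] ang 9.3 z 0.0538
tin px [268. 250.] c [450.7 -32.2] size [46.9 46.7] ang 4.7 z 0.0576
tin px [289. 247.] c [455.3 -93. ] size [46.5 47.1] ang 5.2 z 0.0576
tin px [312. 243.] c [ 460.3 -156.5] size [46.8 46.8] ang 4.4 z 0.0573
shift now-axes [0.86 0.02 1.56] turn [-0.01  0.01 -0.01] shift after turn [0.86 0.02 1.56]
```

All four tins are in place: three in the well with tops at z 0.0576, one in the tray. Now to shut the lid.

Call:
drive_tool([
  [0.43,0.01,0.3,0,0,0],
  [0.43,0.01,0.5,0,0,0],
  [0,0,0.4,0,0,0],
  [0,0,0.25,0,0,0],
  [0,0,0.1,0,0,0],
  [0,0,0,0,0,0],
], gripper=1)

```text
time: 52.52
tool_pos: [0.4405, 0.1124, 0.051]
ee_rot: [3.141, 0.0, 1.649]
wrist_force: [0.2, 0.2, -0.1]
width: 0.0006
finger_force: 0.0
```

Call:
drive_tool([
  [0,0,0.05,0,0,0],
  [0,0,0,0,0,0],
])

```text
time: 52.78
tool_pos: [0.4405, 0.1128, 0.0493]
ee_rot: [3.141, 0.0, 1.65]
wrist_force: [0.1, -0.5, 0.6]
width: 0.0003
finger_force: 0.0
```

Call:
drive_tool([
  [0,0,0.03,0,0,0],
  [0,0,0,0,0,0],
])

```text
time: 53.02
tool_pos: [0.4403, 0.1129, 0.0478]
ee_rot: [3.142, 0.0, 1.65]
wrist_force: [0.1, -0.8, 0.5]
width: 0.0006
finger_force: 0.0
```

Call:
drive_tool([
  [0,0,0.03,0,0,0],
  [0,0,0,0,0,0],
])

```text
time: 53.28
tool_pos: [0.4402, 0.1129, 0.0464]
ee_rot: [-3.141, 0.0, 1.65]
wrist_force: [-0.2, 0.1, 0.2]
width: 0.0004
finger_force: 0.0
```

Call:
drive_tool([
  [0,0,0.03,0,0,0],
  [0,0,0,0,0,0],
])

```text
time: 53.52
tool_pos: [0.4404, 0.1129, 0.0458]
ee_rot: [3.141, 0.0, 1.65]
wrist_force: [-0.5, 0.1, 3.3]
width: 0.0003
finger_force: 1.4
```

Call:
drive_tool([
  [0,0,0.03,0,0,0],
  [0,0,0,0,0,0],
])

```text
time: 53.78
tool_pos: [0.4405, 0.1129, 0.0457]
ee_rot: [3.141, 0.0, 1.65]
wrist_force: [-3.8, -0.9, 8.4]
width: 0.0003
finger_force: 4.2
```

Call:
drive_tool([
  [-0.2,0,0.01,0,0,0],
  [-0.25,0,0,0,0,0],
  [-0.25,0,0,0,0,0],
  [-0.25,0,0,0,0,0],
  [-0.25,0,0,0,0,0],
  [-0.25,0,0,0,0,0],
  [-0.25,0,0,0,0,0],
  [-0.25,0,0,0,0,0],
])

```text
time: 54.78
tool_pos: [0.4468, 0.0354, 0.0457]
ee_rot: [3.14, -0.001, 1.65]
wrist_force: [-3.3, 2.3, 7.7]
width: 0.0007
finger_force: 4.9
```

Call:
drive_tool([
  [-0.25,0,0,0,0,0],
  [-0.25,0,0,0,0,0],
  [-0.25,0,0,0,0,0],
  [-0.25,0,0,0,0,0],
  [-0.25,0,0,0,0,0],
  [-0.25,0,0,0,0,0],
  [-0.25,0,0,0,0,0],
  [-0.25,0,0,0,0,0],
])

```text
time: 55.78
tool_pos: [0.4533, -0.0447, 0.0457]
ee_rot: [3.14, -0.0, 1.65]
wrist_force: [-3.4, 1.2, 9.6]
width: 0.0002
finger_force: 4.7
```

Call:
drive_tool([
  [-0.25,0,0,0,0,0],
  [-0.25,0,0,0,0,0],
  [-0.2,0,0,0,0,0],
  [-0.15,0,0,0,0,0],
  [-0.1,0,0,0,0,0],
  [-0.1,0,0,0,0,0],
  [-0.1,0,0,0,0,0],
  [0,0,0,0,0,0],
])

```text
time: 56.78
tool_pos: [0.4571, -0.088, 0.0457]
ee_rot: [3.139, -0.005, 1.65]
wrist_force: [-2.5, 7.6, 11.0]
width: 0.0006
finger_force: 5.2
```

The 7.6 N side force after 201 mm of travel shows the lid is against its stop. I'll lift clear and check.

Call:
drive_tool([
  [0.1,0,0,0,0,0],
  [0,0,-0.2,0,0,0],
  [0,0,-0.6,0,0,0],
  [0,0,-0.8,0,0,0],
  [0,0,-0.8,0,0,0],
  [0,-0.8,-0.8,0,0,0],
  [0,-0.8,0,0,0,0],
  [0,-0.8,0,0,0,0],
  [0,-0.8,0,0,0,0],
  [0,0,0,0,0,0],
])

```text
time: 58.02
tool_pos: [0.3277, -0.0967, 0.172]
ee_rot: [3.14, 0.001, 1.648]
wrist_force: [0.4, -0.5, 0.0]
width: 0.0004
finger_force: 0.0
```

```bash
python3 - <<'E'
from h import *
st(); s=tins(); i=s['image']; w=cloud(s); Z=w[...,2]; H,S,V=cv2.split(cv2.cvtColor(i,cv2.COLOR_BGR2HSV))
c,y=np.cos(.0794),np.sin(.0794); d=w[...,:2]-[.448,.0045]; bx=d@[c,y]; by=d@[-y,c]
m=(abs(bx)<.05)&(abs(by)<.21)&(V>175)&(S<150)&(H>10)&(H<30)&(Z>.06)&(Z<.085); print('lid by range',np.percentile(by[m],[.5,50,99.5]),'shut would be -.205..+.005')
cv2.imwrite('pics/top5.png',cv2.resize(i[120:310,80:440],None,fx=2.2,fy=2.2,interpolation=2))
E
```

```text
time 58.025
tool_pos [ 0.3277 -0.0967  0.172 ]
ee_rot [3.1401e+00 8.0000e-04 1.6481e+00]
wrist_force [ 0.4167 -0.5139  0.0146]
width 0.0004
finger_force 0.0
tin px [110. 253.] c [475.5 402.6] size [47.2 46.9] ang 9.4 z 0.0538
lid by range [-0.20474424 -0.09424907  0.00436514] shut would be -.205..+.005
```

View pics/top5.png

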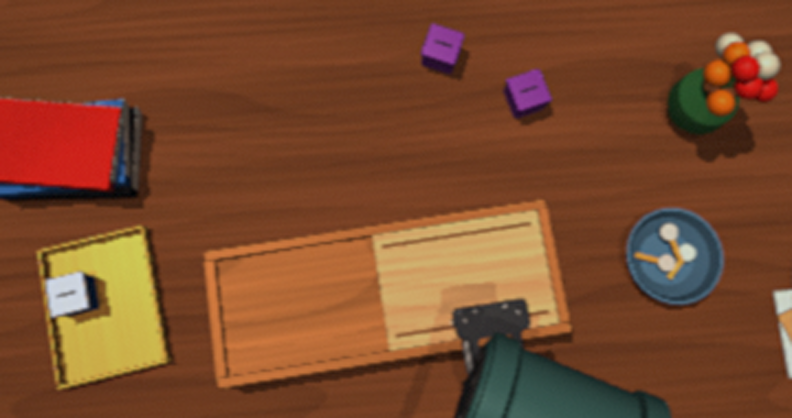

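The lid spans -0.205 to +0.004 m in the box frame, so it is shut. One tin is in the tray, and the books, bowl and vase are undisturbed. Handing in.

```bash
python3 -c "
from bench import close_job; print(close_job())"
```

```text
the job is handed in; nothing more can be done
None
```

The job is handed in: three full tins in the well, the one empty tin in the tray, the lid shut against its stop, and the bowl, books and vase untouched.

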